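Dispense tumbling balls from a gravity feeder

ROBOT

A 6-joint arm with a two-finger parallel gripper is mounted at the origin on the work surface. World frame = base frame: x ahead of the robot, y to its left, z up, the work surface at z = 0. Lengths are in mm, angles in rad, forces in N, time in s.
With the tool pointing down it reaches from about 275 to 875 mm from the base axis. Payload 12.5 kg.
Tool frame: the origin (TCP) lies midway between the tips of the shut fingers; the grasp point (between the pads) lies ctrl.pinch_z behind it (ctrl.pinch_z is the distance from the TCP to the grasp point, in mm); y points along the fingers, x is the direction in which the jaws open and shut, and the axes are right-handed (so a half turn about y gives the same grasp; the last joint's range is limited). The gripper opens to 85 mm and grips with 20 to 120 N. Pads are 22 mm wide; open, the fingers measure 114 mm over their backs; the gripper's body (76 mm by 85 mm) begins 54 mm behind the grasp point. The pads swing forward as they close: fully open they stand 13 mm farther back than shut.
Start: joints at [-0.085, 0.351, 1.652, -0, 1.139, -0.085], TCP at [549.986, 0.027, 231.29] pointing down, gripper open.
Joint ranges: [-2.75, 2.75], [-0.79, 2.1], [0.01, 2.65], [-1.57, 4.71], [0.07, 3.14], [-2.87, 2.87]. Speed limits (rad/s): [2.22, 2.22, 2.79, 3.14, 3.14, 3.14].

INTERFACE

Orientations are given as a rotation vector (axis times angle).
In Python, from plant import ctrl gives the robot as it stands. The module is installed in compiled form; this text tells all that it offers.
- The arm moves only by the shell command python3 -m inch 'ROWS' [FORCE]. ROWS is JSON, a list of rows, each a list of 7 numbers: the opening, from 0 (shut) to 1 (fully open), then the shift along the world's x, y, z in cm, then the turn, a rotation vector about the world's x, y, z in rad. In form: [[gripper, dx, dy, dz, ax, ay, az], ...]. A call has 1 to 8 rows; each row shifts and turns the pose as measured when the row begins; what a row does not reach is not made up. A row lasts 1/10 s, in which the tool goes at most 50 mm and 8.59 degrees, less where a joint would pass 70% of its speed; a pose out of reach is approached as far as the arm can. A call with a gripper value outside its range is refused whole. The fingers move at their own pace and stop on an object; FORCE is the grip in N (left out, the last holds). Time passes only in rows, so rows that do not move let the fingers close. It gives the time, the measured TCP pose, the force and the opening at its end, in the units of the state.
- ctrl.read_state(): the state, without advancing time (a new reading comes with each control period).
- ctrl.camera(name): name is "scene" or "side" or "wrist"; returns a dict with "color" (480x640x3 uint8, red, green, blue), "mtx" (3x3 intrinsics, pixels), "rvec" (rotation vector, rad) and "tvec" (3), from world to camera coordinates, as OpenCV has them. Camera axes: x right, y down, z forward; pixel columns grow to the right and rows downward; lengths in mm; the calibration is good to about 2 mm. A picture is of the moment at which its call begins. There is no depth.
- ctrl.finish_job(): hands the job in, once; it reports no verdict.
The state is a dict: "time": time; "joints": joint angles; "qd": joint speeds; "joint_efforts": joint torques, N m; "tool_pos": TCP position; "tcp_rot": TCP orientation; "contact_force": force on the tool from outside, world axes, zero at the start; "ft_torque": the same for the moment, N m; "gripper_width": finger opening in mm.
Only numpy, scipy, OpenCV 4.12 (cv2) and the standard library are available. Lean on these libraries where they do the work, as an engineer would, in place of code of your own. Each camera call takes 0.05 s, during which the arm holds its last target.

TASK

Two gravity feeders stand on the bench, and only one has a steel cup held under its spout. Slide open the shutter of the feeder over the cup so that all three steel balls drop into the cup, then push this shutter fully closed again. Keep the other feeder shut, leave the cup standing in its place, and let go of the handle.

Things in the scene. Friction and masses are not known exactly. Their poses are not given: they have to be found in the camera images.
- shutter (a joint): Opening (m) of the shutter of the feeder over the cup: 0 closed, 0.075 fully open (end stop). A level steel blade, 64 mm wide, 4 mm thick, its top 154 mm above the bench, sliding under the funnel's 52 mm neck; about 3 N moves it and it stays where left. The first ball drops at about 30 mm, the last only at 50 to 55 mm, so open it nearly to the stop.
- shutter_handle (a point): That shutter's handle: upright round black post, 20 mm across, 50 mm tall, on the blade's end nearer the robot. Point: on its axis, 30 mm above the blade (184 mm above the bench), 20 mm below the post's top. Axes: z up; opens along own -x (away from the funnel, roughly towards the robot). Closed, it is 150 mm from the axis of the round aluminium funnel (rim 124 mm wide, 256 mm above the bench).
- cup: Open round steel cup, 80 mm across the rim, 85 mm high, wall 3 mm. It stands loose on the feeder's base plate (10 mm above the bench) between four short pins, right under the spout. Origin: centre of its underside, z up. A like cup stands empty elsewhere on the bench and is not needed.
- ball0_center (a point): Centre of the first of three steel balls, 20 mm in diameter, 33 g, which lie at the start on the shutter inside the funnel's neck over the cup.
- ball1_center (a point): Centre of the second ball, the same.
- ball2_center (a point): Centre of the third ball, the same.
- idle_shutter (a joint): Opening (m) of the shutter of the other feeder, which looks the same and holds balls too but has no cup under it: 0 closed. Leave it closed.
Not all that is in view belongs to the job. Leave any blue, orange or red look-alike of the cup alone.

How it is judged:
By the outcome, as a careful person would: the job done as asked, in the order asked, and still so for the second after the job is handed in, with the robot touching nothing.
It also fails if it takes over 32 s, if anything falls off the work surface, if the arm or the gripper's body presses on something with over 40 N, if the wrist force passes 120 N, or if a joint passes its speed limit or range.

## Working session

There is one attempt and no reset: what is moved stays moved. The work goes in short steps, Python scripts to look and compute and a shell command to move; the robot and the scene stay as the last step left them, time stands still between calls to the robot, and variables do not carry over. Pictures are saved under pics/ and viewed, and the job is handed in when it is done.

```bash
mkdir -p pics; cat > h.py <<'E'
import numpy as np, cv2
from plant import ctrl
def snap(n,f):
    c=ctrl.camera(n); cv2.imwrite('pics/'+f+'.png',c['color'][:,:,::-1]); 
    np.savez('pics/'+f+'.npz',**c); return c
def load(f): return dict(np.load('pics/'+f+'.npz'))
def ray(c,u,v):
    R=cv2.Rodrigues(np.array(c['rvec'],float))[0]; t=np.array(c['tvec'],float).ravel()
    d=R.T@np.linalg.inv(c['mtx'])@np.array([u,v,1.0]); o=-R.T@t
    return o,d/np.linalg.norm(d)
def onz(c,u,v,z):
    o,d=ray(c,u,v); return o+d*(z-o[2])/d[2]
def proj(c,P):
    return cv2.projectPoints(np.array(P,float).reshape(-1,3),np.array(c['rvec'],float),np.array(c['tvec'],float),np.array(c['mtx'],float),None)[0].reshape(-1,2)
E
python3 - <<'E'
from h import *
for n in ['scene','side','wrist']: snap(n,n+'0')
s=ctrl.read_state(); print(s['time'],s['tool_pos'],s['tcp_rot'],s['gripper_width'],ctrl.pinch_z)
E
```

```text
0.15 [5.49742121e+02 5.59444268e-02 2.30887857e+02] [-1.57071994e+00  6.88617784e-04  6.66281926e-04] 85.11737796487044 18.700000000000003
```

View pics/scene0.png

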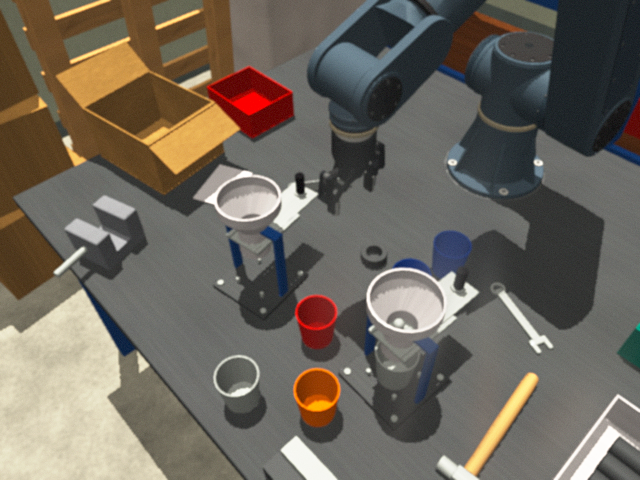

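View pics/side0.png

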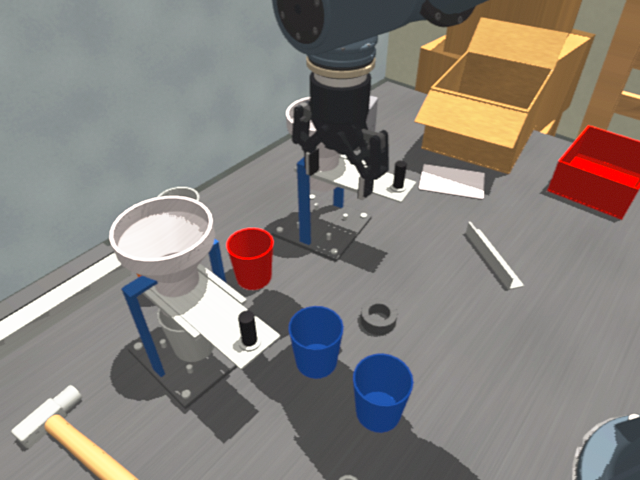

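View pics/wrist0.png

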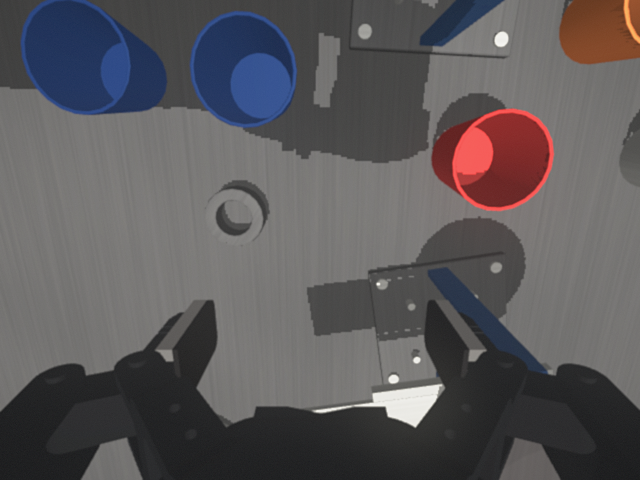

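Scene view: feeder A has its funnel at (249,205) and handle at (300,183), with no cup below. Feeder B has its funnel at (405,305) and handle at (461,278), with a grey cup at (395,365) under its spout. Other look-alikes are the loose steel cup (238,385), red (316,322), orange (317,397), and blue (412,280) and (452,255). In the side view B's handle is at (248,328), with the cup at (188,335). I choose B and check it in a close crop.

```bash
python3 - <<'E'
from h import *
a=load('scene0');b=load('side0')
A=cv2.resize(a['color'][240:440,330:490],None,fx=2.4,fy=2.4,interpolation=cv2.INTER_CUBIC)
B=cv2.resize(b['color'][180:420,100:300],None,fx=2,fy=2,interpolation=cv2.INTER_CUBIC)
B=B[:480,:400]; cv2.imwrite('pics/crop0.png',np.hstack([A,B])[:,:,::-1])
for c,(x0,x1,y0,y1) in ((a,(445,475,258,300)),(b,(230,265,300,360))):
    g=c['color'][y0:y1,x0:x1].max(2); m=(g<60).astype(np.uint8)
    n,l,s,ce=cv2.connectedComponentsWithStats(m); i=1+np.argmax(s[1:,4]); 
    print(s[i]+np.array([x0,y0,0,0,0]),ce[i]+[x0,y0])
    mm=l==i
    for r in range(mm.shape[0]):
        xs=np.where(mm[r])[0]
        if len(xs): print(r+y0,xs.min()+x0,xs.max()+x0,end='; ')
    print()
E
```

```text
[456 268  13  21 125] [462.392 278.408]
268 463 466; 269 463 467; 270 465 467; 271 464 468; 272 463 468; 273 464 468; 274 461 468; 275 461 467; 276 459 467; 277 459 467; 278 460 465; 279 458 466; 280 459 465; 281 458 463; 282 457 463; 283 458 463; 284 457 462; 285 457 462; 286 457 462; 287 456 462; 288 458 461; 
[239 311  17  35 380] [247.59473684 330.05263158]
311 248 249; 312 244 250; 313 242 251; 314 241 250; 315 240 253; 316 240 252; 317 240 252; 318 239 253; 319 239 253; 320 240 253; 321 240 253; 322 240 253; 323 240 253; 324 240 253; 325 240 254; 326 240 254; 327 241 254; 328 241 254; 329 241 254; 330 241 254; 331 241 254; 332 241 255; 333 242 255; 334 242 255; 335 242 255; 336 242 255; 337 242 255; 338 242 255; 339 242 255; 340 242 255; 341 242 255; 342 243 254; 343 244 254; 344 244 252; 345 246 250;
```

View pics/crop0.png

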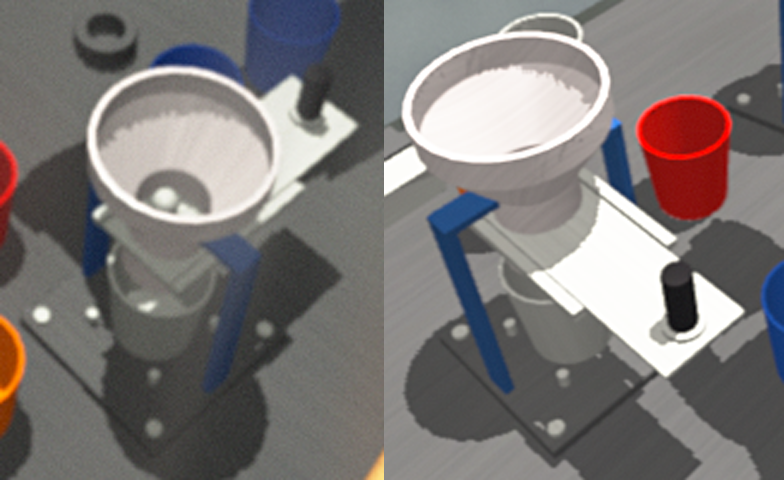

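The crop confirms B: the steel cup sits under its spout, balls are visible in its neck, and the handle is free. Next I measure the handle, funnel axis and blade direction.

```bash
python3 - <<'E'
from h import *
a=load('scene0');b=load('side0')
def tri(p,q):
    o1,d1=ray(a,*p);o2,d2=ray(b,*q)
    s=np.linalg.lstsq(np.c_[d1,-d2],o2-o1,rcond=None)[0]
    P,Q=o1+s[0]*d1,o2+s[1]*d2; return (P+Q)/2,np.linalg.norm(P-Q)
print('handle',tri((462.4,278.4),(247.5,328.5)))
print('rim',tri((406.7,300),(161,228)))
for z in(178,180): print(onz(a,462.4,278.4,z),onz(b,247.5,328.5,z))
r1=onz(a,406.7,300,256);r2=onz(b,161,228,256);print(r1,r2)
c1=onz(b,280,336,154);c2=onz(b,241.5,368,154);print(c1,c2,np.linalg.norm(c1-c2),(c1+c2)/2)
H=(onz(a,462.4,278.4,179)+onz(b,247.5,328.5,179))/2
d=((r1+r2)/2-H)[:2];print(H,np.linalg.norm(d),np.degrees(np.arctan2(d[1],d[0])))
e=(c2-c1)[:2];print('end edge ang',np.degrees(np.arctan2(e[1],e[0])))
for c in(a,b):print(proj(c,[[H[0],H[1],154],[H[0],H[1],204]]))
# other obstacles: blue cups rim centers side
for p in((316,325),(383,373)):print(onz(b,*p,85))
E
```

```text
handle (array([503.45049244, 232.90501261, 182.30482684]), np.float64(2.3515544591048068))
rim (array([654.54858856, 223.96789179, 252.61606516]), np.float64(0.48819749829693665))
[500.61187412 232.65509182 178.        ] [506.3718147  229.53623263 178.        ]
[502.1401407  233.34560396 180.        ] [505.09974999 230.49837177 180.        ]
[656.57425046 225.04484663 256.        ] [650.6731363  226.21961347 256.        ]
[482.0266033 200.5690529 154.       ] [485.45847042 262.95430708 154.        ] 62.479577863340694 [483.74253686 231.76167999 154.        ]
[503.55589488 231.50882504 179.        ] 150.1828169821579 -2.242533998783048
end edge ang 86.85128296279181
[[458.51454925 287.07276886]
 [463.53108032 269.79532129]]
[[249.89941777 342.8419687 ]
 [245.74594666 316.83857395]]
[493.61292346 117.80200338  85.        ]
[373.68823239 122.67809154  85.        ]
```

```bash
python3 -m inch '[[1,-2,3,1,0,0,0],[1,-2,4,0,0,0,0],[1,-0.6,4,0,0,0,0],[1,0,4,0,0,0,0],[1,0,4,0,0,0,0],[1,0,3,0,0,0,0],[1,0,0,0,0,0,0]]' 30
```

```text
time: 0.85
tool_pos: [500.2, 227.0, 240.0]
tcp_rot: [-1.571, 0.005, -0.0]
contact_force: [-0.4, -1.4, -0.1]
gripper_width: 85.2
```

```bash
python3 -m inch '[[1,0.3,0.5,0,0,0,0],[1,0,0,0,0,0,0]]'; python3 - <<'E'
from h import *
for n in ['scene','side','wrist']: snap(n,n+'1')
print(ctrl.read_state()['tool_pos'])
cv2.imwrite('pics/m1.png',np.hstack([load('side1')['color'][150:450,100:500],load('wrist1')['color'][150:450,120:520]])[:,:,::-1])
E
```

```text
time: 1.05
tool_pos: [503.1, 232.1, 239.6]
tcp_rot: [-1.571, 0.005, 0.001]
contact_force: [-0.2, -0.1, -0.3]
gripper_width: 85.7
[502.97755516 231.31881717 239.67100265]
```

View pics/m1.png

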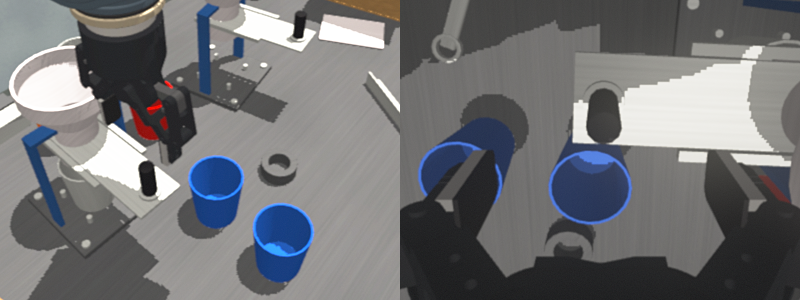

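```bash
python3 - <<'E'
from h import *
s=load('side1');w=load('wrist1');a=load('scene1')
T=[503,231.3,239.7]
P=[T,[503.5,232,154],[503.5,232,204],[503.5,232,255]]
for c in(s,w,a):print(proj(c,P).round(0).tolist())
print(ray(w,320,240))
c=w['color'][220:330,290:360];cv2.imwrite('pics/w1.png',cv2.resize(c,None,fx=5,fy=5)[:,:,::-1])
E
```

```text
[[243.0, 296.0], [250.0, 343.0], [245.0, 317.0], [241.0, 287.0]]
[[319.0, 304.0], [321.0, 246.0], [320.0, 273.0], [320.0, 320.0]]
[[467.0, 256.0], [459.0, 287.0], [464.0, 270.0], [469.0, 251.0]]
(array([504.20671353, 302.6845089 , 382.01439425]), array([-0.00479021, -0.28115436, -0.9596506 ]))
```

View pics/w1.png

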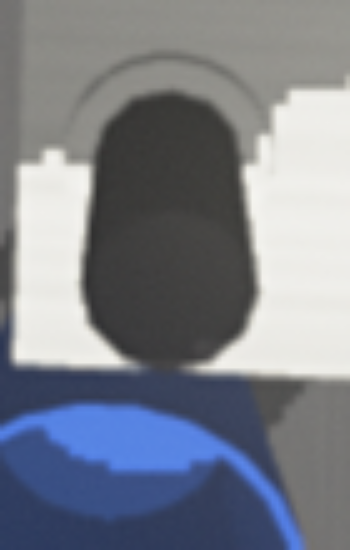

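View pics/scene1.png

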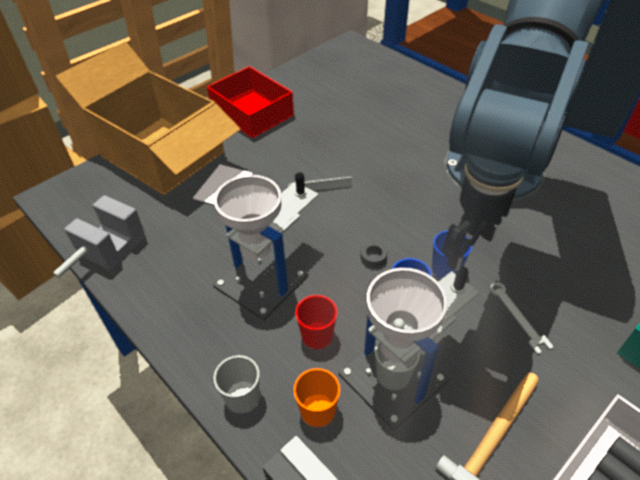

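```bash
python3 - <<'E'
from h import *
w=load('wrist1')
print(onz(w,323.9,277.8,204),onz(w,320,273,204))
print(proj(w,[[503,231.3,205],[503,231.3,165]]))
E
```

```text
[505.33079242 229.21866593 204.        ] [503.23398181 232.00717898 204.        ]
[[319.56307554 274.92205449]
 [319.8635365  251.61460785]]
```

The wrist view shows the post's top at about (324,278), i.e. around (505,230), which agrees with the two-view fix to within 3 mm. I shift slightly and descend.

```bash
python3 -m inch '[[1,0.2,-0.1,-2,0,0,0],[1,0,0,-2,0,0,0],[1,0,0,-1.6,0,0,0],[1,0,0,-1.4,0,0,0],[1,0,0,0,0,0,0]]' 30; python3 - <<'E'
from h import *
for n in ['side','wrist']: snap(n,n+'2')
cv2.imwrite('pics/m2.png',np.hstack([load('side2')['color'][150:450,100:500],load('wrist2')['color'][150:450,120:520]])[:,:,::-1])
E
```

```text
time: 1.7
tool_pos: [506.0, 226.5, 168.4]
tcp_rot: [-1.571, 0.008, -0.006]
contact_force: [-0.3, 0.1, 0.4]
gripper_width: 85.3
```

View pics/m2.png

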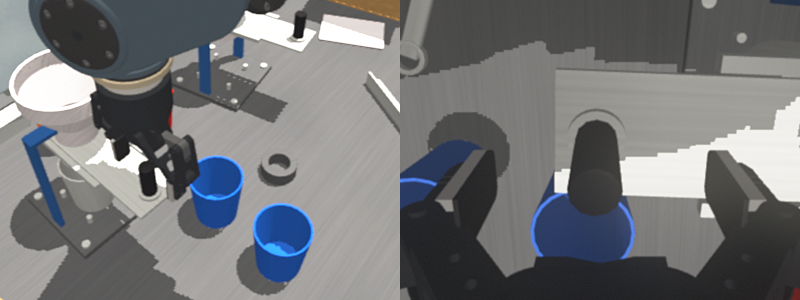

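The post sits midway between the pads, which are a few mm low in y. I correct that and close.

```bash
python3 -m inch '[[1,0,0.4,0,0,0,0],[0.6,0,0,0,0,0,0],[0.15,0,0,0,0,0,0],[0,0,0,0,0,0,0],[0,0,0,0,0,0,0],[0,0,0,0,0,0,0],[0,0,0,0,0,0,0]]' 30; python3 - <<'E'
from h import *
for n in ['side','wrist']: snap(n,n+'3')
cv2.imwrite('pics/m3.png',np.hstack([load('side3')['color'][150:450,100:500],load('wrist3')['color'][150:450,120:520]])[:,:,::-1])
E
```

```text
time: 2.5
tool_pos: [503.9, 231.5, 173.8]
tcp_rot: [-1.57, 0.011, -0.003]
contact_force: [2.1, 0.8, -4.2]
gripper_width: 19.2
```

View pics/m3.png

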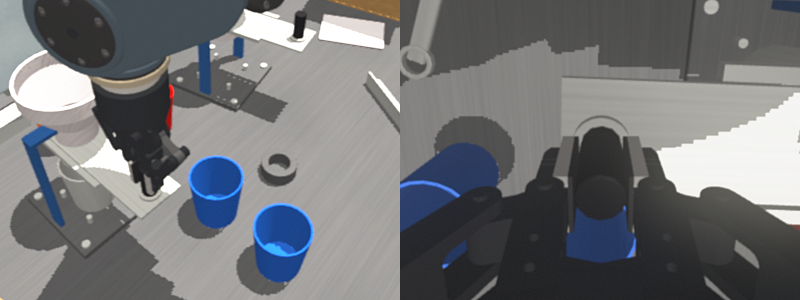

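Gripped at 19.2 mm width. Opening.

```bash
python3 -m inch '[[0,-1,0.05,0,0,0,0],[0,-1,0.05,0,0,0,0],[0,-1,0.05,0,0,0,0],[0,-1,0.05,0,0,0,0]]' 40; python3 -m inch '[[0,-1,0.05,0,0,0,0],[0,-1,0.05,0,0,0,0],[0,0,0,0,0,0,0]]'; python3 - <<'E'
from h import *
for n in ['side','wrist']: snap(n,n+'4')
cv2.imwrite('pics/m4.png',np.hstack([load('side4')['color'][150:450,100:500],load('wrist4')['color'][150:450,120:520]])[:,:,::-1])
E
```

```text
time: 3.0
tool_pos: [463.6, 233.6, 173.7]
tcp_rot: [-1.569, 0.008, -0.008]
contact_force: [2.8, 0.9, -0.5]
gripper_width: 19.1
time: 3.3
tool_pos: [439.7, 234.8, 173.7]
tcp_rot: [-1.569, 0.008, -0.006]
contact_force: [-0.6, 0.6, -0.3]
gripper_width: 18.8
```

View pics/m4.png

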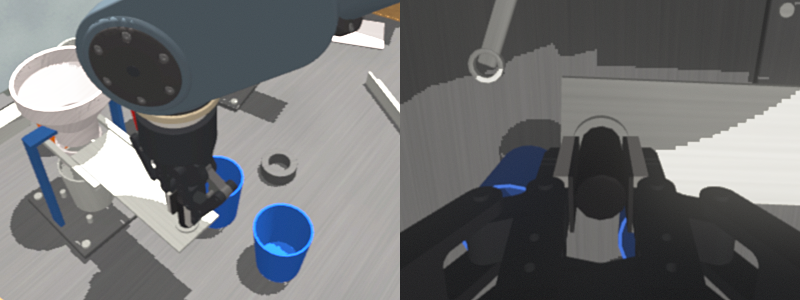

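```bash
python3 -m inch '[[0,-0.6,0.03,0,0,0,0],[0,-0.3,0,0,0,0,0],[0,0,0,0,0,0,0],[0,0,0,0,0,0,0],[0,0,0,0,0,0,0],[0,0,0,0,0,0,0]]' 40;  python3 - <<'E'
from h import *
for n in ['scene','side']: snap(n,n+'5')
A=cv2.resize(load('scene5')['color'][230:430,330:490],None,fx=2.4,fy=2.4,interpolation=cv2.INTER_CUBIC)
B=load('side5')['color'][180:420,100:300];B=cv2.resize(B,None,fx=2,fy=2)
cv2.imwrite('pics/m5.png',np.hstack([A,B])[:,:,::-1])
E
```

```text
time: 4.0
tool_pos: [431.8, 235.2, 173.7]
tcp_rot: [-1.568, 0.009, -0.007]
contact_force: [-0.6, 1.1, 0.3]
gripper_width: 18.9
```

View pics/m5.png

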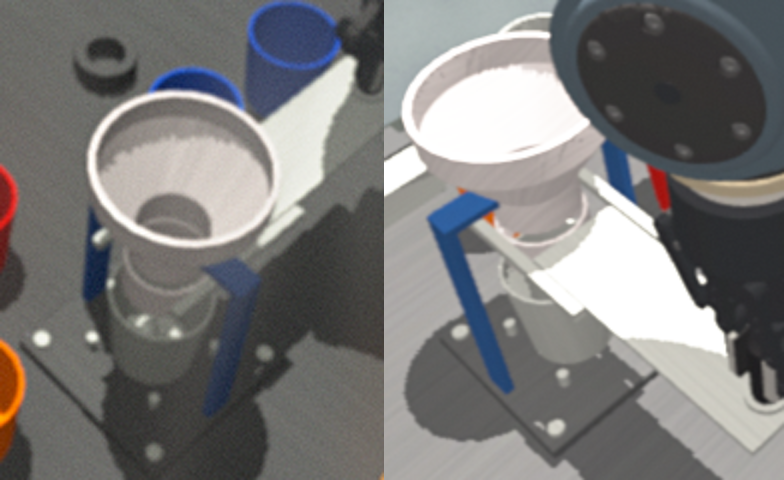

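```bash
python3 - <<'E'
from h import *
A=cv2.resize(load('scene5')['color'][300:400,360:440],None,fx=7,fy=6,interpolation=cv2.INTER_CUBIC)
A=cv2.convertScaleAbs(A,alpha=1.5,beta=0)
cv2.imwrite('pics/m5b.png',A[:,:,::-1])
E
```

```text
(no output)
```

View pics/m5b.png

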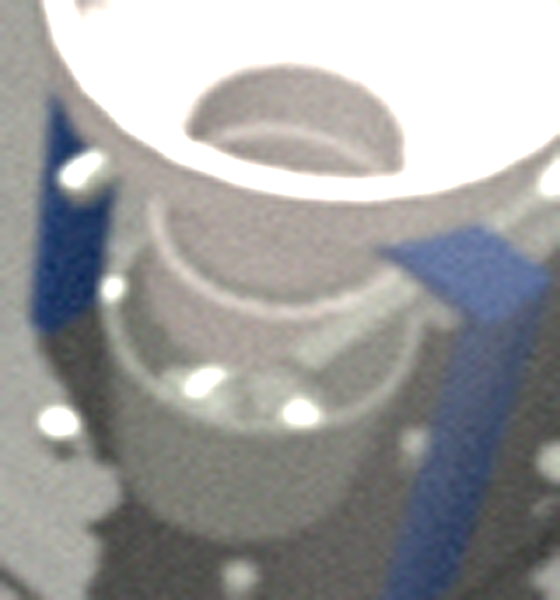

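Neck is empty; balls are in the cup (three were seen glinting at about (381–390,365) in the scene view). Closing.

```bash
python3 -m inch '[[0,1,-0.05,0,0,0,0],[0,1,-0.05,0,0,0,0],[0,1,-0.05,0,0,0,0],[0,1,-0.05,0,0,0,0],[0,1,-0.05,0,0,0,0],[0,1,-0.05,0,0,0,0],[0,0.6,-0.03,0,0,0,0],[0,0,0,0,0,0,0]]' 40; python3 -m inch '[[0,0.3,0,0,0,0,0],[0,0,0,0,0,0,0]]'
```

```text
time: 4.9
tool_pos: [503.8, 231.5, 173.7]
tcp_rot: [-1.568, 0.01, -0.006]
contact_force: [-1.6, 1.4, 3.3]
gripper_width: 18.8
time: 5.1
tool_pos: [504.3, 231.5, 173.7]
tcp_rot: [-1.569, 0.015, -0.001]
contact_force: [2.5, 0.5, 1.5]
gripper_width: 18.7
```

```bash
python3 -m inch '[[0,0.4,0,0,0,0,0]]'; python3 -m inch '[[0,0.6,0,0,0,0,0]]';python3 -m inch '[[0,0.4,0,0,0,0,0]]'
```

```text
time: 5.2
tool_pos: [504.6, 231.4, 173.5]
tcp_rot: [-1.57, 0.022, 0.006]
contact_force: [-41.4, 1.2, 24.9]
gripper_width: 18.6
time: 5.3
tool_pos: [504.4, 231.4, 173.3]
tcp_rot: [-1.572, 0.033, 0.018]
contact_force: [-51.7, 0.5, 30.8]
gripper_width: 18.9
time: 5.4
tool_pos: [504.0, 231.4, 173.5]
tcp_rot: [-1.574, 0.041, 0.026]
contact_force: [-26.2, 0.4, 17.3]
gripper_width: 18.7
```

Hard against the closed stop. I relax, release and rise.

```bash
python3 -m inch '[[0,0,0,0,0,0,0],[0,0,0,0,0,0,0]]'; python3 -m inch '[[0.4,0,0,0,0,0,0],[0.6,0,0,0,0,0,0],[0.6,0,0,0,0,0,0],[0.6,0,0,0,0,0,0]]'
```

```text
time: 5.6
tool_pos: [503.7, 231.4, 173.7]
tcp_rot: [-1.575, 0.039, 0.026]
contact_force: [-2.1, -0.4, -1.7]
gripper_width: 18.8
time: 6.0
tool_pos: [504.4, 231.0, 173.3]
tcp_rot: [-1.575, 0.039, 0.025]
contact_force: [0.8, -0.3, 0.2]
gripper_width: 51.0
```

```bash
python3 -m inch '[[0.6,0,0,2,0,0,0],[0.6,0,0,3,0,0,0],[0.6,0,0,3,0,0,0],[0.6,-2,-2,1,0,0,0],[0.6,-2,-4,0,0,0,0],[0.6,-2,-4,0,0,0,0],[0.6,-2,-4,0,0,0,0],[0.6,0,0,0,0,0,0]]';  python3 - <<'E'
from h import *
for n in ['scene','side']: snap(n,n+'6')
A=cv2.resize(load('scene6')['color'][230:430,330:490],None,fx=2.4,fy=2.4,interpolation=cv2.INTER_CUBIC)
B=load('side6')['color'][180:420,100:300];B=cv2.resize(B,None,fx=2,fy=2)
cv2.imwrite('pics/m6.png',np.hstack([A,B])[:,:,::-1])
a=load('side0')['color'].astype(int);b=load('side6')['color'].astype(int)
for nm,c,(x0,x1,y0,y1) in (('0',a,(230,265,300,360)),('6',b,(230,265,300,360))):
    m=(c[y0:y1,x0:x1].max(2)<60).astype(np.uint8)
    n,l,s,ce=cv2.connectedComponentsWithStats(m); i=1+np.argmax(s[1:,4]); print(nm,s[i],ce[i]+[x0,y0])
E
```

```text
time: 6.8
tool_pos: [421.1, 86.8, 265.8]
tcp_rot: [-1.576, 0.037, 0.026]
contact_force: [0.8, 0.7, -0.3]
gripper_width: 50.7
0 [  9  11  17  35 380] [247.59473684 330.05263158]
6 [  9  11  18  35 463] [247.7062635  328.42332613]
```

View pics/m6.png

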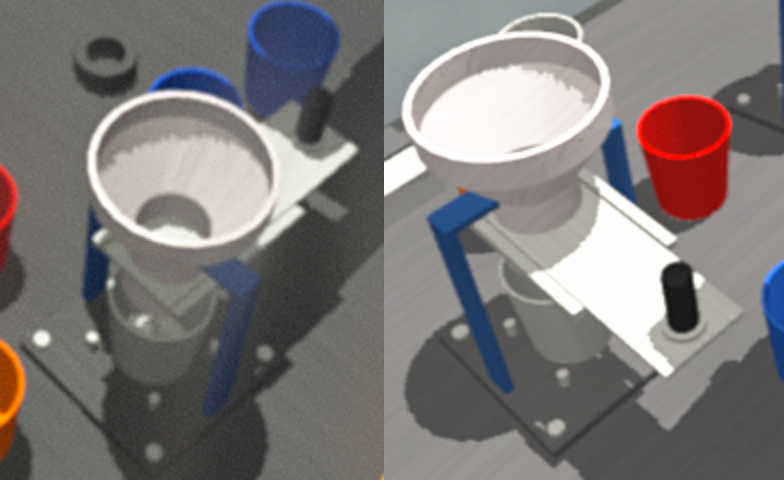

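View pics/scene6.png

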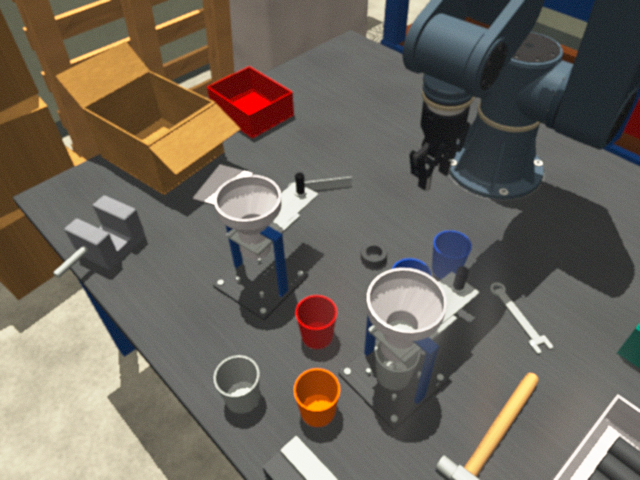

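Both views show the shutter back, the neck empty and the blade under it. The handle is at side pixel (247.7,328.4) against (247.6,330.1) at the start. The cup is upright between its pins, and the idle feeder is unchanged at (300,183). A sub-pixel check that the blade came fully home:

```bash
python3 - <<'E'
from h import *
a=load('side0');b=load('side6')
for z,n in((190,'post'),):
  for c in(a,b):
    g=c['color'][:,:,:].max(2).astype(float)
    o=[]
    for v in range(322,336):  # dark post left/right edges, sub-pixel at half level
        r=g[v]
        for rng in(range(247,230,-1),range(247,264)):
            rng=list(rng);p=r[rng];h=(p[0]+p[-1])/2;i=np.argmax(p>h)
            o.append(rng[i-1]+(rng[i]-rng[i-1])*(h-p[i-1])/(p[i]-p[i-1]))
    o=np.array(o).reshape(-1,2);print(o.mean(0),o.mean())
    
H=proj(a,[[504,231,184],[503,231,184]]);print(H[1]-H[0])
m=lambda c:(c['color'][225:260,285:325].copy())
s0,s6=load('scene0'),load('scene6')
d=cv2.absdiff(s0['color'],s6['color'])[170:210,285:315];print('idle handle diff',d.mean(),d.max())
E
```

```text
[239.5760899  255.33813573] 247.45711281466706
[239.70111372 255.63463935] 247.6678765353136
[0.59190652 0.42753237]
idle handle diff 2.4655555555555555 15
```

```bash
python3 - <<'E'
from h import *
print(ctrl.finish_job()); s=ctrl.read_state(); print(s['time'],s['contact_force'])
E
```

```text
the job is handed in; nothing more can be done
None
the job is handed in; nothing more can be done
```

I opened the shutter of the feeder over the cup by about 72 mm, let the balls drop, then pushed it closed until it hit its stop. I released the handle, moved clear and handed the job in, with the clock at about 7 s of the 32 s allowed.

**What the last checks showed:**
- **Balls:** The neck looks empty in the last pictures and balls are visible in the cup. In those views two or three balls can be told apart, so the count of three was not seen cleanly.
- **Shutter:** The handle is within 0.2 px (about 0.4 mm) of where it started in the side view. The blade pressed against its stop at about 50 N before I let go.
- **Cup:** It stands upright between its pins.
- **Other feeder:** Its handle looks unchanged from the start.
- **Forces:** The highest wrist force I read was about 60 N, during the final push on the handle. After release it was near zero.

**What disagreed:** While the gripper closed, the tool rose about 5 mm, so it held the post higher than planned. It did not slip. The first handle fix from two cameras also differed from the wrist view by 2 to 3 mm, and I corrected for that before gripping.

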